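Pack the biscuit sampler box

TASK

Pack the sampler gift box: take the four whole biscuits off the baking sheet and lay each one, flat and face up, all the way down in the cut-out of the box that matches its shape and size. Set them down gently, never letting one fall, and leave the two broken biscuits where they lie on the sheet.

Things in the scene. Friction and masses are not known exactly. Their poses are not given: they have to be found in the camera images.
- large_round: Whole large round biscuit with dark chips, 58 mm diameter, 18 mm thick, sides upright from 2 to 15 mm of its height. Origin: centre of its underside; z up. Starts lying flat, face up, on the baking sheet (dark metal, fixed, floor 3 mm above the table, low flared rim 12 mm above the table).
- small_round: Whole small round biscuit, 36 mm diameter, 18 mm thick, sides upright from 2 to 15 mm. Origin: centre of its underside; z up. Starts lying flat, face up, on the baking sheet (dark metal, fixed, floor 3 mm above the table, low flared rim 12 mm above the table).
- square: Whole square biscuit, 44 x 44 mm, 18 mm thick, nine small holes on top. Origin: centre of its underside; z up, x and y along its sides. Starts lying flat, face up, on the baking sheet (dark metal, fixed, floor 3 mm above the table, low flared rim 12 mm above the table).
- finger: Whole oblong (finger) biscuit, 70 mm long (its x) by 26 mm wide (its y), 18 mm thick, ten small holes on top. Origin: centre of its underside; z up. Starts lying flat, face up, on the baking sheet (dark metal, fixed, floor 3 mm above the table, low flared rim 12 mm above the table).
- broken_round: Broken large round biscuit: 58 mm diameter, 18 mm thick, but a piece is snapped off along a jagged edge (what is left reaches 29 mm from the origin to -x and +-y and about 8 mm to +x). Stays on the sheet. Origin: underside, centre of the former disc; z up.
- broken_finger: Broken finger biscuit: a snapped piece, about 44 mm long (its x) by 26 mm wide (its y), 18 mm thick, one end jagged. Stays on the sheet. Origin: about the centre of its underside; z up.
- cutout_large_round: White card square, 100 x 100 x 6 mm, fixed in a quarter of the gift box (which quarter changes), with a round hole, 72 mm diameter through its centre. Origin: hole centre on the box floor under it, 3 mm above the table; card top 6 mm above the origin; z up, x and y along the card's edges. Box: fixed, 212 x 212 mm, walls 3 mm thick, 18 mm high above the table.
- cutout_small_round: White card square, 100 x 100 x 6 mm, fixed in a quarter of the gift box (which quarter changes), with a round hole, 50 mm diameter through its centre. Origin: hole centre on the box floor under it, 3 mm above the table; card top 6 mm above the origin; z up, x and y along the card's edges. Box as for cutout_large_round.
- cutout_square: White card square, 100 x 100 x 6 mm, fixed in a quarter of the gift box (which quarter changes), with a square hole, 58 x 58 mm through its centre. Origin: hole centre on the box floor under it, 3 mm above the table; card top 6 mm above the origin; z up, x and y along the card's edges. Box as for cutout_large_round.
- cutout_oblong: White card square, 100 x 100 x 6 mm, fixed in a quarter of the gift box (which quarter changes), with an oblong hole, 40 mm (its x) by 84 mm (its y) through its centre. Origin: hole centre on the box floor under it, 3 mm above the table; card top 6 mm above the origin; z up, x and y along the card's edges. Box as for cutout_large_round.
Mind the look-alikes: they are no part of the job. What is shaped like the cutout_square but brown or turquoise is not meant.

How it is judged:
By the outcome, as a careful person would: the job done as asked, in the order asked, and still so for the second after the job is handed in, with the robot touching nothing.
It also fails if it takes over 102 s, if anything falls off the work surface, if the arm or the gripper's body presses on something with over 40 N, if the wrist force passes 120 N, or if a joint passes its speed limit or range.

ROBOT

A 6-joint arm with a two-finger parallel gripper is mounted at the origin on the work surface. World frame = base frame: x ahead of the robot, y to its left, z up, the work surface at z = 0. Lengths are in m, angles in rad, forces in N, time in s.
With the tool pointing down it reaches from about 0.4 to 0.925 m from the base axis. Payload 12.5 kg.
Tool frame: the origin (TCP) lies between the finger pads; the fingertips stand 11 mm ahead of it and the grasp point (between the pads) lies 8 mm behind it; z points along the fingers, y is the direction in which the jaws open and shut (so a half turn about z gives the same grasp; the last joint's range is limited). The gripper opens to 95 mm and grips with 3 to 60 N. Pads are 20 mm wide; open, the fingers measure 119 mm over their backs; the gripper's body (75 mm by 180 mm) begins 59 mm behind the grasp point.
Start: joints at [1.2, 0.491, 1.559, -0, 1.092, -0.106], TCP at [0.164, 0.603, 0.226] pointing down, gripper open.
Joint ranges: [-3.1, 3.1], [-0.84, 2.19], [0.05, 2.79], [-1.13, 4.28], [0.06, 2.93], [-2.69, 2.69]. Speed limits (rad/s): [2.22, 2.22, 2.79, 3.14, 3.14, 3.14].

INTERFACE

Orientations are given as a unit quaternion [x, y, z, w].
In Python, from plant import r gives the robot as it stands. The module is installed in compiled form; this text tells all that it offers.
- The arm moves only by the tool play_rows, never from a script. Its argument "moves" is a list of rows, each a list of 7 numbers: the shift along the tool's x, y, z in m, then the turn, a rotation vector about the tool's x, y, z in rad, then the gripper command: -1 is fully open, 1 is shut, values between are in proportion. A call has 1 to 5 rows; each row shifts and turns the commanded pose from where the row before left it, along the tool's axes as they then stand; what a row does not reach is not made up. A row lasts 1/12 s, in which the tool goes at most 41.7 mm and 7.16 degrees, less where a joint would pass 70% of its speed; a pose out of reach is approached as far as the arm can. A call is refused whole if a number of a shift passes 0.0417 or a number of a turn 0.125, either way. A call with a gripper value outside its range is refused whole. The fingers move at their own pace and stop on an object; "force" is the grip in N (left out, the last holds). Time passes only in rows, so rows that do not move let the fingers close. It gives the time, the measured TCP pose, the force and the opening at its end, in the units of the state.
- r.get_obs(): the state, without advancing time (a new reading comes with each control period).
- r.snapshot(name): name is "scene" or "top" or "wrist"; returns a dict with "pixels" (420x560x3 uint8, blue, green, red), "fx", "fy", "cx", "cy" (pixels), "xyz" and "attitude" of the camera in the world. Camera axes: x right, y up, looking along -z (the intrinsics and any distortion apply to the point x, -y, -z); pixel columns grow to the right and rows downward; lengths in m; the calibration is good to about 2 mm. A picture is of the moment at which its call begins. There is no depth.
- r.sign_off(): hands the job in, once; it reports no verdict.
The state is a dict: "t": time; "joint_pos": joint angles; "joint_velocities": joint speeds; "joint_efforts": joint torques, N m; "ee_pos": TCP position; "eef_rot": TCP orientation; "force": force on the tool from outside, world axes, zero at the start; "moment": the same for the moment, N m; "opening": finger opening in m.
Only numpy, scipy, OpenCV 4.12 (cv2) and the standard library are available. Lean on these libraries where they do the work, as an engineer would, in place of code of your own. Each camera call takes 0.05 s, during which the arm holds its last target. There are 200 camera calls.

## Working session

There is one attempt and no reset: what is moved stays moved. The work goes in short steps, Python scripts to look and compute and a tool call to move; the robot and the scene stay as the last step left them, time stands still between calls to the robot, and variables do not carry over. Pictures are saved under pics/ and viewed, about 12 in all and at most 16, crops included, and the job is handed in when it is done.

Besides the shell and the picture viewer there is one more tool, called after "Emit:" as name(argument=value, ...) on one line, values as JSON. play_rows: Moves the arm, as the interface text tells. Its arguments: {"type":"object","properties":{"moves":{"type":"array","items":{"type":"array","items":{"type":"number"}}},"force":{"type":"number"}},"required":["moves"]}

```bash
mkdir -p pics; cat > h.py <<'E'
import numpy as np, cv2
from scipy.spatial.transform import Rotation as R
from plant import r
def cast(s,u,v,z):
    # pixels -> points on plane z
    u=np.atleast_1d(u).astype(float);v=np.atleast_1d(v).astype(float)
    d=np.stack([(u-s['cx'])/s['fx'],-(v-s['cy'])/s['fy'],-np.ones_like(u)],1)
    A=np.array(s['attitude'])
    Rm=R.from_quat(A).as_matrix() if A.size==4 else A
    d=d@Rm.T; o=np.array(s['xyz'])
    return o+d*((z-o[2])/d[:,2])[:,None]
E
python3 - <<'E'
from h import *
for n in ['top','scene']:
    s=r.snapshot(n); cv2.imwrite(f'pics/{n}0.png',s['pixels'])
    print({k:v for k,v in s.items() if k!='pixels'})
    h,w=420,560
    print(cast(s,[0,w,0,w],[0,0,h,h],0.0).round(3))
print(r.get_obs())
E
```

```text
{'fx': 384.68458690644627, 'fy': 384.68458690644627, 'cx': 280.12331959214623, 'cy': 210.0390936006951, 'xyz': array([ 0.32359236, -0.05541491,  1.08225844]), 'attitude': array([ 0.05536617, -0.04737464, -0.70268119,  0.70776364])}
[[ 1.138  0.836  0.   ]
 [ 1.138 -0.895  0.   ]
 [-0.086  0.696  0.   ]
 [-0.068 -0.779  0.   ]]
{'fx': 381.377033608407, 'fy': 381.377033608407, 'cx': 276.17203369547383, 'cy': 209.25122222774718, 'xyz': array([1.02882393, 0.33833069, 0.64718828]), 'attitude': array([0.19165383, 0.3684602 , 0.79368152, 0.44449469])}
[[-0.581 -3.164  0.   ]
 [-2.325  0.421  0.   ]
 [ 1.069 -0.179  0.   ]
 [ 0.604  0.576  0.   ]]
{'t': 0.1, 'joint_pos': array([ 1.20039297e+00,  4.91494346e-01,  1.55934278e+00,  1.50771442e-05,
        1.09170944e+00, -1.05601461e-01]), 'joint_velocities': array([ 0.00052984, -0.00095059, -0.00163291,  0.00020994,  0.00283144,
        0.00071468]), 'joint_efforts': array([ 2.69233627e-03, -6.13627052e+01, -2.58609903e+01,  6.94401492e-02,
        4.69928922e-02, -2.07204835e-05]), 'ee_pos': array([0.16348242, 0.60304947, 0.22513899]), 'eef_rot': array([ 1.32017889e-01,  9.91247219e-01, -4.61935733e-04, -1.18948043e-04]), 'force': array([ 0.03438586, -0.25201398,  0.27297006]), 'moment': array([-0.0258774 , -0.02789127, -0.0148073 ]), 'opening': 0.09545170542328509}
```

View pics/top0.png

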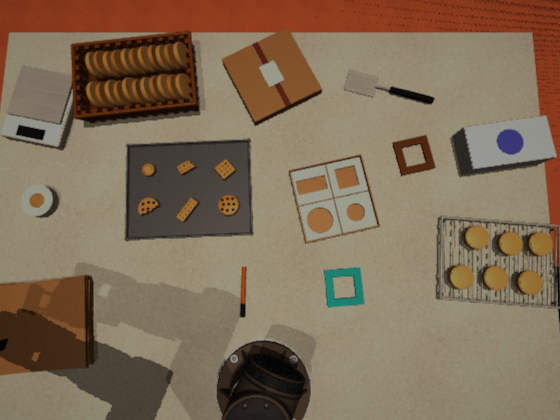

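View pics/scene0.png

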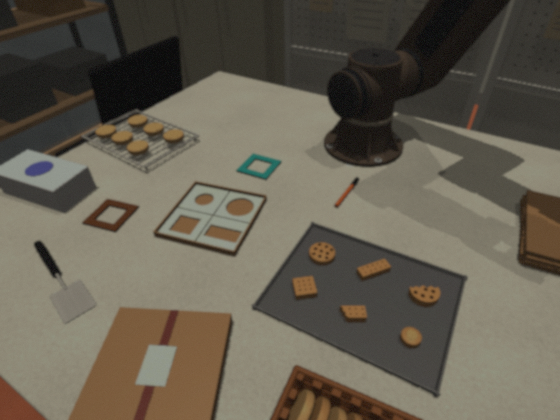

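Top view: on the sheet are the small round (148,170), broken finger (187,167), square (225,169), broken round (148,206), finger (187,209) and large round (228,205). The box is centred near (334,198), with oblong top-left, square top-right, large round bottom-left and small round bottom-right.

```bash
python3 - <<'E'
from h import *
s=r.snapshot('top'); im=s['pixels']; hsv=cv2.cvtColor(im,cv2.COLOR_BGR2HSV)
for n,p in dict(sm=(148,170),sq=(225,166),fi=(189,207),sheet=(167,190),hole=(320,220),card=(334,210),wall=(293,180)).items(): print(n,hsv[p[1],p[0]])
m=((hsv[...,1]>110)&(hsv[...,2]>70)).astype(np.uint8)*255
def go(x0,y0,x1,y1,z):
    k=np.zeros_like(m);k[y0:y1,x0:x1]=m[y0:y1,x0:x1]
    k=cv2.morphologyEx(k,cv2.MORPH_CLOSE,np.ones((3,3)))
    for c in cv2.findContours(k,cv2.RETR_EXTERNAL,cv2.CHAIN_APPROX_NONE)[0]:
        if cv2.contourArea(c)<40: continue
        P=cast(s,c[:,0,0]+.5,c[:,0,1]+.5,z)[:,:2]*1000
        (a,b),wh,an=cv2.minAreaRect(P.astype(np.float32)); print(c[:,0].mean(0).round(),(round(a),round(b)),np.round(wh),round(an,1))
go(133,148,247,232,.021); print('box'); go(297,164,373,236,.009)
print(cast(s,[290,366,378,304],[170,156,229,242],.018).round(3))
E
```

```text
sm [ 20 161 154]
sq [ 17 178 155]
fi [ 17 172 156]
sheet [16 47 70]
hole [ 14 154 156]
card [ 35  18 157]
wall [ 32  21 158]
[186. 209.] (478, 218) [27. 71.] 54.0
[147. 206.] (489, 332) [41. 58.] 40.4
[228. 205.] (492, 102) [59. 56.] 1.8
[148. 169.] (593, 332) [35. 34.] 3.2
[186. 166.] (603, 225) [28. 48.] 31.2
[225. 169.] (596, 115) [46. 46.] 40.4
box
[320. 220.] (452, -156) [67. 68.] 89.8
[355. 212.] (475, -255) [45. 46.] 89.0
[311. 185.] (553, -132) [38. 82.] 13.1
[346. 177.] (576, -232) [56. 56.] 13.1
[[ 0.594 -0.07   0.018]
 [ 0.637 -0.286  0.018]
 [ 0.428 -0.314  0.018]
 [ 0.391 -0.109  0.018]]
```

Emit:
play_rows(moves=[[0, 0, 0, 0, 0, 0.108, -1], [0, 0, 0, 0, 0, 0.108, -1], [0, 0, 0, 0, 0, 0.108, -1], [0, 0, 0, 0, 0, 0.108, -1], [0, 0, 0, 0, 0, 0.108, -1]])

```text
t: 0.57
ee_pos: [0.1635, 0.6031, 0.2254]
eef_rot: [0.394, 0.919, -0.0, 0.0]
force: [0.3, -0.6, 0.1]
opening: 0.0951
```

Emit:
play_rows(moves=[[0, 0, 0, 0, 0, 0.108, -1], [0, 0, 0, 0, 0, 0.108, -1], [0, 0, 0, 0, 0, 0.108, -1], [0, 0, 0, 0, 0, 0.108, -1], [0, 0, 0, 0, 0, 0.108, -1]])

```text
t: 0.98
ee_pos: [0.1635, 0.6031, 0.2254]
eef_rot: [0.625, 0.781, -0.0, 0.0]
force: [0.4, 0.1, -0.2]
opening: 0.0949
```

```bash
cat >> h.py <<'E'
def plan(x,y,z,jaw=None):
    o=r.get_obs(); M=R.from_quat(o['eef_rot'])
    a=np.degrees(np.arctan2(*M.as_matrix()[[1,0],1]))
    d=M.inv().apply(np.array([x,y,z])-o['ee_pos'])
    print('t',round(o['t'],2),'pos',o['ee_pos'].round(4),'jaw',a.round(2),'tilt',M.as_matrix()[:,2].round(4),'F',np.round(o['force'],1),'open',round(o['opening'],4))
    print('tool shift',d.round(4),'turn z',None if jaw is None else np.radians((a-jaw+90)%180-90).round(4))
E
python3 - <<'E'
from h import *
plan(.492,.102,.15,13.1)
E
```

```text
t 0.98 pos [0.1635 0.6031 0.2254] jaw 12.65 tilt [-2.e-04 -4.e-04 -1.e+00] F [ 0.4  0.1 -0.2] open 0.0949
tool shift [-0.5609  0.2108  0.0755] turn z -0.0079
```

Emit:
play_rows(moves=[[-0.0374, 0.014, 0.005, 0, 0, 0, -1], [-0.0374, 0.014, 0.005, 0, 0, 0, -1], [-0.0374, 0.014, 0.005, 0, 0, 0, -1], [-0.0374, 0.014, 0.005, 0, 0, 0, -1], [-0.0374, 0.014, 0.005, 0, 0, 0, -1]])

```text
t: 1.4
ee_pos: [0.2741, 0.435, 0.2003]
eef_rot: [0.623, 0.783, -0.0, 0.0]
force: [1.4, 1.2, 1.2]
opening: 0.0954
```

Emit:
play_rows(moves=[[-0.0374, 0.014, 0.005, 0, 0, 0, -1], [-0.0374, 0.014, 0.005, 0, 0, 0, -1], [-0.0374, 0.014, 0.005, 0, 0, 0, -1], [-0.0374, 0.014, 0.005, 0, 0, 0, -1], [-0.0374, 0.014, 0.005, 0, 0, 0, -1]])

```text
t: 1.82
ee_pos: [0.3844, 0.2684, 0.1755]
eef_rot: [0.623, 0.782, 0.0, 0.0]
force: [0.8, 0.4, 0.4]
opening: 0.0949
```

Emit:
play_rows(moves=[[-0.0374, 0.014, 0.005, 0, 0, 0, -1], [-0.0374, 0.014, 0.005, 0, 0, 0, -1], [-0.0374, 0.014, 0.005, 0, 0, 0, -1], [-0.0374, 0.014, 0.005, 0, 0, 0, -1], [0, 0, 0, 0, 0, 0, -1]])

```text
t: 2.23
ee_pos: [0.475, 0.1322, 0.1548]
eef_rot: [0.625, 0.781, -0.0, 0.0]
force: [-0.8, 0.6, -0.4]
opening: 0.0953
```

```bash
python3 - <<'E'
from h import *
plan(.492,.102,.022,13.1)
s=r.snapshot('wrist'); cv2.imwrite('pics/w1.png',s['pixels']); print(s['xyz'],s['attitude'])
E
```

```text
t 2.23 pos [0.475  0.1322 0.1548] jaw 12.69 tilt [ 6.e-04 -5.e-04 -1.e+00] F [-0.8  0.6 -0.4] open 0.0953
tool shift [-0.0332  0.0099  0.1328] turn z -0.0072
[0.46075327 0.19718796 0.31390979] [-0.11889192 -0.01376635  0.10991744  0.98670834]
```

View pics/w1.png

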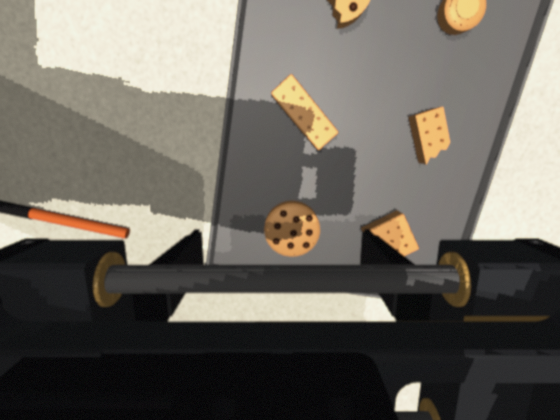

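Wrist view: the large round is at (292,229), the finger at (305,113), the broken finger at (431,134), and the square is partly hidden at (395,235). I'll use this view to cross-check the large round and finger.

```bash
cat >> h.py <<'E'
def blobs(n='wrist',z=.021,sheet=True,minpx=300):
    s=r.snapshot(n); hsv=cv2.cvtColor(s['pixels'],cv2.COLOR_BGR2HSV)
    m=((hsv[...,1]>105)&(hsv[...,2]>60)&(hsv[...,0]>7)&(hsv[...,0]<28)).astype(np.uint8)*255
    m=cv2.morphologyEx(m,cv2.MORPH_CLOSE,np.ones((5,5)))
    for c in cv2.findContours(m,cv2.RETR_EXTERNAL,cv2.CHAIN_APPROX_NONE)[0]:
        if cv2.contourArea(c)<minpx: continue
        P=cast(s,c[:,0,0]+.5,c[:,0,1]+.5,z)[:,:2]*1000
        (a,b),wh,an=cv2.minAreaRect(P.astype(np.float32)); print(c[:,0].mean(0).round(),(round(a,1),round(b,1)),np.round(wh,1),round(an,1))
    return s
E
python3 - <<'E'
from h import *
blobs()
E
```

```text
[106. 279.] (311.1, 10.2) [30.5 65.7] 0.6
[457. 279.] (674.9, 92.4) [30.  66.2] 24.7
[395. 234.] (596.4, 121.6) [38.2 49.9] 42.3
[ 80. 225.] (279.1, 65.1) [ 13.6 101.7] 89.6
[293. 230.] (492.7, 107.0) [55.4 59.3] 14.5
[430. 136.] (600.0, 226.6) [32.6 47.6] 31.3
[306. 115.] (478.7, 219.9) [25.8 69.7] 54.0
[462.  15.] (591.6, 329.0) [40.6 28. ] 12.7
[348.  10.] (494.9, 309.7) [37.1 23.2] 12.7
```

Emit:
play_rows(moves=[[-0.0314, 0.0109, 0.02, 0, 0, -0.007, -0.75], [0, 0, 0.03, 0, 0, 0, -0.75], [0, 0, 0.03, 0, 0, 0, -0.75], [0, 0, 0.02, 0, 0, 0, -0.75], [0, 0, 0.012, 0, 0, 0, -0.75]])

```text
t: 2.75
ee_pos: [0.4881, 0.1098, 0.0417]
eef_rot: [0.62, 0.785, -0.001, -0.001]
force: [0.3, 0.2, -0.6]
opening: 0.0831
```

Emit:
play_rows(moves=[[0, 0, 0.01, 0, 0, 0, -0.75], [0, 0, 0.007, 0, 0, 0, -0.75], [0, 0, 0.0038, 0, 0, 0, -0.75], [0, 0, 0, 0, 0, 0, -0.75], [0, 0, 0, 0, 0, 0, -0.75]])

```text
t: 3.17
ee_pos: [0.4897, 0.109, 0.0233]
eef_rot: [0.62, 0.785, 0.0, 0.0]
force: [0.1, 0.3, 0.0]
opening: 0.0832
```

```bash
python3 - <<'E'
from h import *
plan(.4925,.104,.022,13.1)
E
```

```text
t 3.17 pos [0.4897 0.109  0.0233] jaw 13.37 tilt [ 6.e-04  1.e-04 -1.e+00] F [0.1 0.3 0. ] open 0.0832
tool shift [-0.0055  0.0016  0.0013] turn z 0.0047
```

Emit:
play_rows(moves=[[-0.0055, 0.0016, 0.0008, 0, 0, 0, -0.75], [0, 0, 0, 0, 0, 0, -0.75], [0, 0, 0, 0, 0, 0, 0], [0, 0, 0, 0, 0, 0, 0], [0, 0, 0, 0, 0, 0, 0]], force=12)

```text
t: 3.58
ee_pos: [0.4925, 0.1037, 0.0222]
eef_rot: [0.62, 0.784, 0.0, 0.0]
force: [-0.3, -0.2, -0.1]
opening: 0.0687
```

Emit:
play_rows(moves=[[0, 0, 0, 0, 0, 0, 0], [0, 0, 0, 0, 0, 0, 0], [0, 0, 0, 0, 0, 0, 0], [0, 0, 0, 0, 0, 0, 0], [0, 0, 0, 0, 0, 0, 0]])

```text
t: 4.0
ee_pos: [0.4924, 0.1038, 0.0221]
eef_rot: [0.62, 0.785, 0.0, 0.0]
force: [0.4, 0.5, 1.7]
opening: 0.0575
```

```bash
python3 - <<'E'
from h import *
plan(.452,-.156,.06,13.1)
E
```

```text
t 4.0 pos [0.4924 0.1038 0.0221] jaw 13.35 tilt [ 1.e-04  1.e-04 -1.e+00] F [0.4 0.5 1.7] open 0.0575
tool shift [-0.2434 -0.0993 -0.038 ] turn z 0.0044
```

Emit:
play_rows(moves=[[0, 0, -0.008, 0, 0, 0, 0], [0, 0, -0.015, 0, 0, 0, 0], [0, 0, -0.015, 0, 0, 0, 0], [0, 0, -0.01, 0, 0, 0, 0], [-0.012, -0.005, 0, 0, 0, 0, 0]])

```text
t: 4.42
ee_pos: [0.4914, 0.092, 0.0722]
eef_rot: [0.62, 0.785, 0.001, 0.001]
force: [0.5, 0.4, 0.4]
opening: 0.0573
```

Emit:
play_rows(moves=[[-0.029, -0.0118, 0, 0, 0, 0, 0], [-0.029, -0.0118, 0, 0, 0, 0, 0], [-0.029, -0.0118, 0, 0, 0, 0, 0], [-0.029, -0.0118, 0, 0, 0, 0, 0], [-0.029, -0.0118, 0, 0, 0, 0, 0]])

```text
t: 4.83
ee_pos: [0.4659, -0.0651, 0.0704]
eef_rot: [0.62, 0.785, 0.0, 0.0]
force: [1.1, 0.1, -0.3]
opening: 0.0569
```

Emit:
play_rows(moves=[[-0.029, -0.0118, 0, 0, 0, 0, 0], [-0.029, -0.0118, 0, 0, 0, 0, 0], [-0.015, -0.006, 0, 0, 0, 0, 0], [0, 0, 0, 0, 0, 0, 0], [0, 0, 0, 0, 0, 0, 0]])

```text
t: 5.25
ee_pos: [0.4542, -0.1421, 0.0702]
eef_rot: [0.621, 0.784, 0.0, -0.0]
force: [0.4, 0.4, -0.2]
opening: 0.0569
```

```bash
python3 - <<'E'
from h import *
plan(.452,-.156,.022,13.1)
s=blobs('wrist',.009); cv2.imwrite('pics/w2.png',s['pixels'])
E
```

```text
t 5.25 pos [ 0.4542 -0.1421  0.0702] jaw 13.23 tilt [ 1.e-04  1.e-04 -1.e+00] F [ 0.4  0.4 -0.2] open 0.0569
tool shift [-0.013  -0.0054  0.0482] turn z 0.0023
[389. 279.] (549.7, -168.8) [14.4 47.7] 20.8
[174. 279.] (383.0, -208.1) [14.4 47.5] 5.7
[279. 235.] (456.3, -146.4) [77.7 58.8] 13.2
[409. 211.] (547.5, -111.1) [37.1 45.5] 13.1
[349. 184.] (501.1, -123.1) [219.7  73. ] 13.2
```

View pics/w2.png

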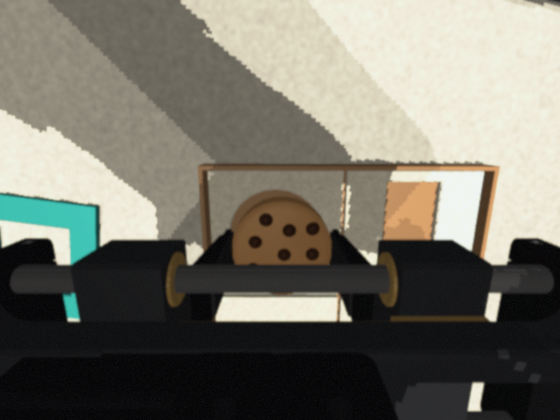

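Emit:
play_rows(moves=[[-0.013, -0.0054, 0, 0, 0, 0, 0], [0, 0, 0, 0, 0, 0, 0], [0, 0, 0.015, 0, 0, 0, 0], [0, 0, 0.015, 0, 0, 0, 0], [0, 0, 0.008, 0, 0, 0, 0]])

```text
t: 5.72
ee_pos: [0.4521, -0.1542, 0.0311]
eef_rot: [0.62, 0.785, -0.0, -0.001]
force: [0.3, 0.4, -1.2]
opening: 0.057
```

Emit:
play_rows(moves=[[0, 0, 0.004, 0, 0, 0, 0], [0, 0, 0.003, 0, 0, 0, 0], [0, 0, 0.002, 0, 0, 0, 0], [0, 0, 0, 0, 0, 0, 0], [0, 0, 0, 0, 0, 0, 0]])

```text
t: 6.13
ee_pos: [0.4523, -0.1555, 0.0233]
eef_rot: [0.62, 0.785, 0.0, 0.0]
force: [0.0, -0.4, 0.3]
opening: 0.0571
```

```bash
python3 - <<'E'
from h import *
plan(.452,-.156,.022,13.1)
s=r.snapshot('scene'); c=s['pixels'][165:265,140:290]; cv2.imwrite('pics/s2.png',cv2.resize(c,None,fx=4,fy=4,interpolation=2))
E
```

```text
t 6.13 pos [ 0.4523 -0.1555  0.0233] jaw 13.36 tilt [ 4.e-04 -1.e-04 -1.e+00] F [ 0.  -0.4  0.3] open 0.0571
tool shift [-0.0004 -0.0004  0.0013] turn z 0.0045
```

View pics/s2.png

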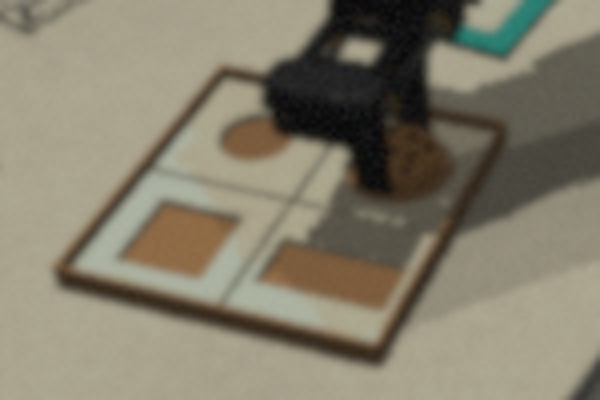

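The scene crop shows the gripper holding the large round over its hole at (400,160).

Emit:
play_rows(moves=[[0, 0, 0.0007, 0, 0, 0, 0], [0, 0, 0.0005, 0, 0, 0, 0], [0, 0, 0, 0, 0, 0, 0], [0, 0, 0, 0, 0, 0, 0]])

```text
t: 6.52
ee_pos: [0.4523, -0.1557, 0.022]
eef_rot: [0.62, 0.784, 0.0, 0.0]
force: [0.1, 0.9, 3.8]
opening: 0.0572
```

Emit:
play_rows(moves=[[0, 0, 0, 0, 0, 0, -0.3], [0, 0, 0, 0, 0, 0, -0.47], [0, 0, 0, 0, 0, 0, -0.47], [0, 0, 0, 0, 0, 0, -0.47]])

```text
t: 6.85
ee_pos: [0.4521, -0.1555, 0.0217]
eef_rot: [0.62, 0.784, 0.0, -0.0]
force: [-0.3, 0.3, 1.1]
opening: 0.0695
```

Emit:
play_rows(moves=[[0, 0, 0, 0, 0, 0, -0.47], [0, 0, -0.01, 0, 0, 0, -0.47], [0, 0, -0.02, 0, 0, 0, -0.47], [0, 0, -0.03, 0, 0, 0, -0.47], [0, 0, -0.03, 0, 0, 0, -0.47]])

```text
t: 7.27
ee_pos: [0.4517, -0.1553, 0.1131]
eef_rot: [0.62, 0.784, -0.0, -0.001]
force: [0.8, -0.2, 0.4]
opening: 0.0699
```

```bash
python3 - <<'E'
from h import *
plan(.596,.116,.09,40.4)
E
```

```text
t 7.27 pos [ 0.4517 -0.1553  0.1131] jaw 13.35 tilt [-1.4e-03  8.0e-04 -1.0e+00] F [ 0.8 -0.2  0.4] open 0.0699
tool shift [0.2307 0.2031 0.0231] turn z -0.4722
```

Emit:
play_rows(moves=[[0.0257, 0.0226, 0, 0, 0, 0, -0.47], [0.0257, 0.0226, 0, 0, 0, 0, -0.47], [0.0257, 0.0226, 0, 0, 0, 0, -0.47], [0.0257, 0.0226, 0, 0, 0, 0, -0.47], [0.0257, 0.0226, 0, 0, 0, 0, -0.6]])

```text
t: 7.68
ee_pos: [0.5329, -0.0029, 0.1128]
eef_rot: [0.62, 0.784, 0.0, 0.0]
force: [0.8, -0.5, -0.3]
opening: 0.0728
```

Emit:
play_rows(moves=[[0.0257, 0.0226, 0, 0, 0, 0, -0.6], [0.0257, 0.0226, 0, 0, 0, 0, -0.6], [0.0257, 0.0226, 0, 0, 0, 0, -0.6], [0.0257, 0.0226, 0, 0, 0, 0, -0.6], [0, 0, 0, 0, 0, -0.118, -0.6]])

```text
t: 8.1
ee_pos: [0.5986, 0.121, 0.1127]
eef_rot: [0.573, 0.819, 0.001, 0.001]
force: [-1.2, -0.1, 0.2]
opening: 0.0767
```

Emit:
play_rows(moves=[[0, 0, 0, 0, 0, -0.118, -0.6], [0, 0, 0, 0, 0, -0.118, -0.6], [0, 0, 0, 0, 0, -0.118, -0.6], [0, 0, 0, 0, 0, 0, -0.6], [0, 0, 0, 0, 0, 0, -0.6]])

```text
t: 8.52
ee_pos: [0.5966, 0.1165, 0.1124]
eef_rot: [0.421, 0.907, 0.0, 0.0]
force: [0.0, -0.1, -0.2]
opening: 0.076
```

```bash
python3 - <<'E'
from h import *
plan(.596,.116,.022,40.4)
blobs('wrist')
s=blobs('top',.009,minpx=40)
c=s['pixels'][150:250,280:390]; cv2.imwrite('pics/t3.png',cv2.resize(c,None,fx=5,fy=5,interpolation=2))
E
```

```text
t 8.52 pos [0.5966 0.1165 0.1124] jaw 40.18 tilt [ 3.e-04  1.e-04 -1.e+00] F [ 0.  -0.1 -0.2] open 0.076
tool shift [ 0.     -0.0008  0.0904] turn z -0.0038
[423. 279.] (736.6, 151.2) [21.8 55.2] 50.8
[140. 279.] (540.7, -14.1) [21.2 55.3] 28.2
[281. 209.] (595.5, 118.8) [43.4 44.4] 40.2
[373. 112.] (601.9, 226.5) [29.2 47.6] 30.8
[462.   7.] (600.0, 322.2) [38.4 13.1] 40.2
[254.  30.] (490.5, 212.2) [25.4 46.8] 53.9
[250. 407.] (-43.6, 41.3) [ 59.2 267.2] 0.7
[266. 358.] (80.4, -10.0) [227.2  83.6] 84.0
[529. 282.] (285.0, -724.6) [67.3 67.9] 43.2
[243. 285.] (271.2, 56.2) [102.5  11.1] 1.2
[495. 277.] (296.5, -631.6) [65.5 70.7] 11.5
[461. 277.] (299.8, -539.1) [68.  65.2] 86.8
[476. 237.] (407.4, -588.3) [65.  69.5] 15.2
[ 15. 273.] (302.2, 686.9) [252.4  90.4] 6.5
[122. 266.] (318.0, 404.7) [267.6 466.1] 5.6
[ 36. 200.] (503.8, 650.8) [34.7 37.9] 0.4
[333. 198.] (515.5, -194.1) [213.9 215.2] 13.2
[413. 155.] (642.1, -425.3) [ 99.4 100.7] 13.2
[297.  77.] (729.5, -29.7) [1713.3  800.4] 90.0
```

View pics/t3.png

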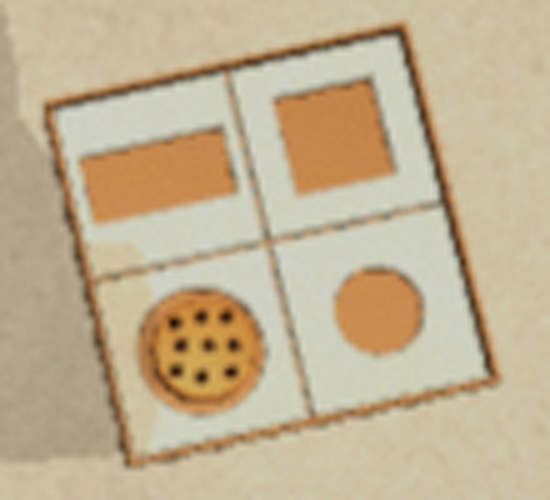

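Top crop: the large round is seated in its hole at (200,347), with clearance all round. Next is the square.

Emit:
play_rows(moves=[[0.001, 0, 0.02, 0, 0, -0.004, -0.6], [0, 0, 0.025, 0, 0, 0, -0.6], [0, 0, 0.02, 0, 0, 0, -0.6], [0, 0, 0.012, 0, 0, 0, -0.6], [0, 0, 0.008, 0, 0, 0, -0.6]])

```text
t: 9.03
ee_pos: [0.5956, 0.1171, 0.0256]
eef_rot: [0.419, 0.908, -0.0, -0.001]
force: [-0.2, 1.1, 0.3]
opening: 0.076
```

Emit:
play_rows(moves=[[0, 0, 0.0045, 0, 0, 0, -0.6], [0, 0, 0, 0, 0, 0, -0.6], [0, 0, 0, 0, 0, 0, -0.6]])

```text
t: 9.28
ee_pos: [0.5964, 0.1172, 0.0229]
eef_rot: [0.418, 0.908, 0.0, 0.0]
force: [0.3, 0.3, -0.6]
opening: 0.0758
```

```bash
python3 - <<'E'
from h import *
plan(.596,.1175,.022,40.4)
E
```

```text
t 9.28 pos [0.5964 0.1172 0.0229] jaw 40.6 tilt [ 7.e-04  1.e-04 -1.e+00] F [ 0.3  0.3 -0.6] open 0.0758
tool shift [ 0.0004 -0.0001  0.0009] turn z 0.0034
```

Emit:
play_rows(moves=[[0, 0, 0.0006, 0, 0, 0, 0.3], [0, 0, 0, 0, 0, 0, 0.3], [0, 0, 0, 0, 0, 0, 0.3], [0, 0, 0, 0, 0, 0, 0.3], [0, 0, 0, 0, 0, 0, 0.3]])

```text
t: 9.7
ee_pos: [0.5961, 0.1173, 0.022]
eef_rot: [0.418, 0.909, 0.0, 0.0]
force: [-0.0, -0.1, 0.3]
opening: 0.0483
```

Emit:
play_rows(moves=[[0, 0, 0, 0, 0, 0, 0.3], [0, 0, 0, 0, 0, 0, 0.3], [0, 0, 0, 0, 0, 0, 0.3], [0, 0, 0, 0, 0, 0, 0.3], [0, 0, 0, 0, 0, 0, 0.3]])

```text
t: 10.12
ee_pos: [0.5961, 0.1173, 0.0219]
eef_rot: [0.418, 0.909, 0.0, 0.0]
force: [-0.9, -0.3, 4.1]
opening: 0.0438
```

Emit:
play_rows(moves=[[0, 0, -0.008, 0, 0, 0, 0.3], [0, 0, -0.015, 0, 0, 0, 0.3], [0, 0, -0.015, 0, 0, 0, 0.3], [0, 0, -0.012, 0, 0, 0, 0.3], [0, 0, 0, 0, 0, 0.118, 0.3]])

```text
t: 10.53
ee_pos: [0.597, 0.1173, 0.0744]
eef_rot: [0.47, 0.883, 0.001, 0.001]
force: [0.2, 1.3, -0.4]
opening: 0.0437
```

Emit:
play_rows(moves=[[0, 0, 0, 0, 0, 0.12, 0.3], [0, 0, 0, 0, 0, 0.12, 0.3], [0, 0, 0, 0, 0, 0.12, 0.3], [0, 0, 0, 0, 0, 0, 0.3]])

```text
t: 10.87
ee_pos: [0.5961, 0.1172, 0.0722]
eef_rot: [0.623, 0.782, 0.0, 0.0]
force: [-0.7, -0.5, -1.3]
opening: 0.0442
```

```bash
python3 - <<'E'
from h import *
plan(.576,-.232,.07,13.1)
E
```

```text
t 10.87 pos [0.5961 0.1172 0.0722] jaw 12.92 tilt [ 3.e-04  1.e-04 -1.e+00] F [-0.7 -0.5 -1.3] open 0.0442
tool shift [-0.3359 -0.0976  0.0021] turn z -0.0032
```

Emit:
play_rows(moves=[[-0.015, -0.0044, 0, 0, 0, 0, 0.3], [-0.031, -0.009, 0, 0, 0, 0, 0.3], [-0.031, -0.009, 0, 0, 0, 0, 0.3], [-0.031, -0.009, 0, 0, 0, 0, 0.3], [-0.031, -0.009, 0, 0, 0, 0, 0.3]])

```text
t: 11.28
ee_pos: [0.5883, -0.0286, 0.072]
eef_rot: [0.619, 0.785, 0.0, 0.0]
force: [0.5, 0.5, -0.3]
opening: 0.0441
```

Emit:
play_rows(moves=[[-0.031, -0.009, 0, 0, 0, 0, 0.3], [-0.031, -0.009, 0, 0, 0, 0, 0.3], [-0.031, -0.009, 0, 0, 0, 0, 0.3], [-0.031, -0.009, 0, 0, 0, 0, 0.3], [-0.031, -0.009, 0, 0, 0, 0, 0.3]])

```text
t: 11.7
ee_pos: [0.5799, -0.1901, 0.072]
eef_rot: [0.619, 0.785, 0.0, 0.0]
force: [-0.0, -0.0, -0.3]
opening: 0.0439
```

Emit:
play_rows(moves=[[-0.031, -0.009, 0, 0, 0, 0, 0.3], [-0.011, -0.003, 0, 0, 0, 0, 0.3], [0, 0, 0, 0, 0, 0, 0.3], [0, 0, 0, 0, 0, 0, 0.3]])

```text
t: 12.03
ee_pos: [0.5779, -0.2321, 0.0716]
eef_rot: [0.62, 0.784, 0.0, -0.0]
force: [0.1, 0.5, -0.8]
opening: 0.044
```

```bash
python3 - <<'E'
from h import *
plan(.576,-.232,.022,13.1)
E
```

```text
t 12.03 pos [ 0.5779 -0.2321  0.0716] jaw 13.3 tilt [-4.e-04  5.e-04 -1.e+00] F [ 0.1  0.5 -0.8] open 0.044
tool shift [ 0.0005 -0.0018  0.0496] turn z 0.0035
```

Emit:
play_rows(moves=[[0.0005, -0.0018, 0, 0, 0, 0, 0.3], [0, 0, 0.012, 0, 0, 0, 0.3], [0, 0, 0.015, 0, 0, 0, 0.3], [0, 0, 0.01, 0, 0, 0, 0.3], [0, 0, 0.006, 0, 0, 0, 0.3]])

```text
t: 12.45
ee_pos: [0.5758, -0.2308, 0.0269]
eef_rot: [0.62, 0.784, -0.0, -0.001]
force: [0.2, 0.2, -0.8]
opening: 0.0439
```

Emit:
play_rows(moves=[[0, 0, 0.003, 0, 0, 0, 0.3], [0, 0, 0.002, 0, 0, 0, 0.3], [0, 0, 0.001, 0, 0, 0, 0.3], [0, 0, 0, 0, 0, 0, 0.3], [0, 0, 0, 0, 0, 0, 0.3]])

```text
t: 12.87
ee_pos: [0.5764, -0.2322, 0.0231]
eef_rot: [0.621, 0.784, 0.0, 0.0]
force: [-0.7, -1.0, 0.1]
opening: 0.0441
```

```bash
python3 - <<'E'
from h import *
plan(.576,-.232,.022,13.1)
E
```

```text
t 12.87 pos [ 0.5764 -0.2322  0.0231] jaw 13.24 tilt [ 6.e-04 -2.e-04 -1.e+00] F [-0.7 -1.   0.1] open 0.0441
tool shift [ 0.0003 -0.0004  0.0011] turn z 0.0024
```

Emit:
play_rows(moves=[[0, 0, 0.0007, 0, 0, 0, 0.3], [0, 0, 0.0005, 0, 0, 0, 0.3], [0, 0, 0, 0, 0, 0, 0.3], [0, 0, 0, 0, 0, 0, 0.3]])

```text
t: 13.2
ee_pos: [0.5764, -0.2322, 0.0219]
eef_rot: [0.621, 0.784, 0.0, 0.0]
force: [-1.1, -0.9, 4.3]
opening: 0.0439
```

Emit:
play_rows(moves=[[0, 0, 0, 0, 0, 0, 0], [0, 0, 0, 0, 0, 0, -0.22], [0, 0, 0, 0, 0, 0, -0.22], [0, 0, 0, 0, 0, 0, -0.22], [0, 0, 0, 0, 0, 0, -0.22]])

```text
t: 13.62
ee_pos: [0.5762, -0.2321, 0.0214]
eef_rot: [0.621, 0.784, 0.0, -0.0]
force: [-0.2, 0.2, -1.0]
opening: 0.0579
```

Emit:
play_rows(moves=[[0, 0, 0, 0, 0, 0, -0.22], [0, 0, -0.01, 0, 0, 0, -0.22], [0, 0, -0.02, 0, 0, 0, -0.22], [0, 0, -0.03, 0, 0, 0, -0.22], [0, 0, -0.03, 0, 0, 0, -0.22]])

```text
t: 14.03
ee_pos: [0.5759, -0.2319, 0.1127]
eef_rot: [0.621, 0.784, -0.0, -0.001]
force: [-0.4, 0.2, -0.3]
opening: 0.0581
```

```bash
python3 - <<'E'
from h import *
plan(.478,.219,.11,54)
E
```

```text
t 14.03 pos [ 0.5759 -0.2319  0.1127] jaw 13.24 tilt [-1.1e-03  7.0e-04 -1.0e+00] F [-0.4  0.2 -0.3] open 0.0581
tool shift [0.4613 0.0079 0.0031] turn z -0.7115
```

Emit:
play_rows(moves=[[0.0384, 0.0007, 0, 0, 0, 0, -0.22], [0.0384, 0.0007, 0, 0, 0, 0, -0.22], [0.0384, 0.0007, 0, 0, 0, 0, -0.22], [0.0384, 0.0007, 0, 0, 0, 0, -0.22], [0.0384, 0.0007, 0, 0, 0, 0, -0.22]])

```text
t: 14.45
ee_pos: [0.5351, -0.0429, 0.1124]
eef_rot: [0.621, 0.784, 0.0, 0.0]
force: [0.6, 0.4, -1.0]
opening: 0.058
```

Emit:
play_rows(moves=[[0.0384, 0.0007, 0, 0, 0, 0, -0.22], [0.0384, 0.0007, 0, 0, 0, 0, -0.22], [0.0384, 0.0007, 0, 0, 0, 0, -0.22], [0.0384, 0.0007, 0, 0, 0, 0, -0.22], [0.0384, 0.0007, 0, 0, 0, 0, -0.22]])

```text
t: 14.87
ee_pos: [0.4946, 0.145, 0.1124]
eef_rot: [0.621, 0.784, 0.0, 0.0]
force: [0.8, -0.1, -0.4]
opening: 0.0581
```

Emit:
play_rows(moves=[[0.0384, 0.0007, 0, 0, 0, 0, -0.22], [0.0384, 0.0007, 0, 0, 0, 0, -0.22], [0, 0, 0, 0, 0, -0.1186, -0.22], [0, 0, 0, 0, 0, -0.1186, -0.22], [0, 0, 0, 0, 0, -0.1186, -0.22]])

```text
t: 15.28
ee_pos: [0.4787, 0.2194, 0.1123]
eef_rot: [0.469, 0.883, 0.0, 0.0]
force: [-0.2, 0.8, -0.3]
opening: 0.0582
```

Emit:
play_rows(moves=[[0, 0, 0, 0, 0, -0.1186, -0.22], [0, 0, 0, 0, 0, -0.1186, -0.22], [0, 0, 0, 0, 0, -0.1186, -0.22], [0, 0, 0, 0, 0, 0, -0.22], [0, 0, 0, 0, 0, 0, -0.22]])

```text
t: 15.7
ee_pos: [0.479, 0.2184, 0.1121]
eef_rot: [0.311, 0.951, 0.0, 0.0]
force: [-0.2, -0.0, -0.5]
opening: 0.058
```

```bash
python3 - <<'E'
from h import *
plan(.478,.219,.022,54)
blobs('wrist')
s=r.snapshot('top')
c=s['pixels'][150:250,280:390]; cv2.imwrite('pics/t4.png',cv2.resize(c,None,fx=5,fy=5,interpolation=2))
E
```

```text
t 15.7 pos [0.479  0.2184 0.1121] jaw 53.79 tilt [ 6.e-04  3.e-04 -1.e+00] F [-0.2 -0.  -0.5] open 0.058
tool shift [ 0.0012 -0.0002  0.0901] turn z -0.0036
[391. 279.] (589.7, 261.2) [17.2 54.2] 61.6
[172. 279.] (473.1, 102.1) [17.2 54.1] 46.2
[462. 232.] (587.1, 337.6) [43.2 27.9] 30.8
[282. 207.] (477.6, 221.7) [25.5 70. ] 54.1
[ 14. 153.] (309.5, 70.2) [14.1 39.6] 89.6
[398. 140.] (489.3, 332.4) [43.2 57.9] 28.7
```

View pics/t4.png

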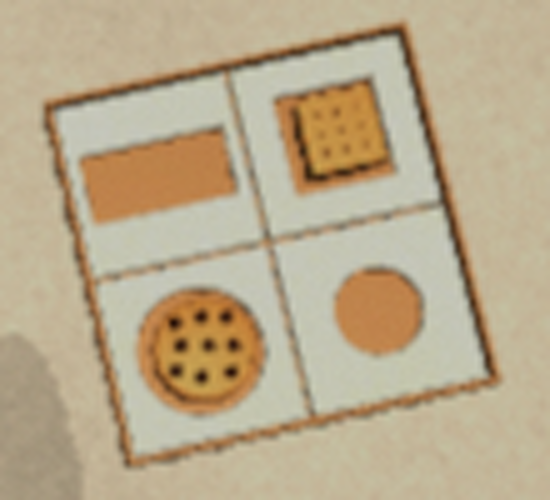

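Top crop: the square is seated in its hole at (340,135). Next is the finger.

Emit:
play_rows(moves=[[0.002, 0.0008, 0.02, 0, 0, -0.003, -0.22], [0, 0, 0.025, 0, 0, 0, -0.22], [0, 0, 0.02, 0, 0, 0, -0.22], [0, 0, 0.012, 0, 0, 0, -0.22], [0, 0, 0.008, 0, 0, 0, -0.22]])

```text
t: 16.22
ee_pos: [0.4774, 0.2201, 0.0253]
eef_rot: [0.309, 0.951, -0.0, -0.001]
force: [-0.3, -0.4, 0.4]
opening: 0.0579
```

Emit:
play_rows(moves=[[0, 0, 0.0045, 0, 0, 0, -0.22], [0, 0, 0.0005, 0, 0, 0, -0.22], [0, 0, 0, 0, 0, 0, -0.22]])

```text
t: 16.47
ee_pos: [0.478, 0.2203, 0.0219]
eef_rot: [0.308, 0.951, 0.0, 0.0]
force: [-0.3, 0.6, -0.9]
opening: 0.0577
```

```bash
python3 - <<'E'
from h import *
plan(.4778,.2203,.022,54)
E
```

```text
t 16.47 pos [0.478  0.2203 0.0219] jaw 54.14 tilt [ 4.e-04  2.e-04 -1.e+00] F [-0.3  0.6 -0.9] open 0.0577
tool shift [ 0.0002 -0.0001 -0.0001] turn z 0.0024
```

Emit:
play_rows(moves=[[0, 0, 0, 0, 0, 0, 0.7], [0, 0, 0, 0, 0, 0, 0.7], [0, 0, 0, 0, 0, 0, 0.7], [0, 0, 0, 0, 0, 0, 0.7], [0, 0, 0, 0, 0, 0, 0.7]])

```text
t: 16.88
ee_pos: [0.4779, 0.2203, 0.0218]
eef_rot: [0.308, 0.952, 0.0, 0.0]
force: [0.6, -0.3, 0.5]
opening: 0.0302
```

Emit:
play_rows(moves=[[0, 0, 0, 0, 0, 0, 0.7], [0, 0, 0, 0, 0, 0, 0.7], [0, 0, 0, 0, 0, 0, 0.7], [0, 0, 0, 0, 0, 0, 0.7], [0, 0, 0, 0, 0, 0, 0.7]])

```text
t: 17.3
ee_pos: [0.4779, 0.2203, 0.0217]
eef_rot: [0.308, 0.952, 0.0, 0.0]
force: [-0.3, -0.3, 5.6]
opening: 0.0264
```

Emit:
play_rows(moves=[[0, 0, -0.008, 0, 0, 0, 0.7], [0, 0, -0.015, 0, 0, 0, 0.7], [0, 0, -0.015, 0, 0, 0, 0.7], [0, 0, -0.012, 0, 0, 0, 0.7], [0, 0, 0, 0, 0, 0.119, 0.7]])

```text
t: 17.72
ee_pos: [0.4785, 0.2205, 0.0739]
eef_rot: [0.363, 0.932, 0.001, 0.001]
force: [-0.5, 1.1, -0.6]
opening: 0.0256
```

Emit:
play_rows(moves=[[0, 0, 0, 0, 0, 0.12, 0.7], [0, 0, 0, 0, 0, 0.12, 0.7], [0, 0, 0, 0, 0, 0.12, 0.7], [0, 0, 0, 0, 0, 0.12, 0.7], [0, 0, 0, 0, 0, 0.12, 0.7]])

```text
t: 18.13
ee_pos: [0.4777, 0.2202, 0.0719]
eef_rot: [0.625, 0.781, 0.0, -0.0]
force: [-0.9, 0.0, -0.5]
opening: 0.026
```

```bash
python3 - <<'E'
from h import *
plan(.553,-.132,.07,13.1)
E
```

```text
t 18.13 pos [0.4777 0.2202 0.0719] jaw 12.64 tilt [-0.e+00  1.e-04 -1.e+00] F [-0.9  0.  -0.5] open 0.026
tool shift [-0.3602 -0.0036  0.0019] turn z -0.0081
```

Emit:
play_rows(moves=[[-0.015, 0, 0, 0, 0, 0, 0.7], [-0.033, -0.0004, 0, 0, 0, 0, 0.7], [-0.033, -0.0004, 0, 0, 0, 0, 0.7], [-0.033, -0.0004, 0, 0, 0, 0, 0.7], [-0.033, -0.0004, 0, 0, 0, 0, 0.7]])

```text
t: 18.55
ee_pos: [0.5093, 0.0753, 0.0719]
eef_rot: [0.622, 0.783, 0.0, -0.0]
force: [1.6, -0.4, -1.0]
opening: 0.0259
```

Emit:
play_rows(moves=[[-0.033, -0.0004, 0, 0, 0, 0, 0.7], [-0.033, -0.0004, 0, 0, 0, 0, 0.7], [-0.033, -0.0004, 0, 0, 0, 0, 0.7], [-0.033, -0.0004, 0, 0, 0, 0, 0.7], [-0.033, -0.0004, 0, 0, 0, 0, 0.7]])

```text
t: 18.97
ee_pos: [0.5444, -0.0863, 0.0719]
eef_rot: [0.623, 0.782, 0.0, -0.0]
force: [0.7, 0.7, -0.1]
opening: 0.0257
```

Emit:
play_rows(moves=[[-0.033, -0.0004, 0, 0, 0, -0.004, 0.7], [-0.015, 0, 0, 0, 0, 0, 0.7], [0, 0, 0, 0, 0, 0, 0.7], [0, 0, 0, 0, 0, 0, 0.7]])

```text
t: 19.3
ee_pos: [0.5545, -0.1314, 0.0715]
eef_rot: [0.622, 0.783, 0.0, -0.0]
force: [0.1, 0.1, -0.0]
opening: 0.0259
```

```bash
python3 - <<'E'
from h import *
plan(.553,-.132,.022,13.1)
s=r.snapshot('wrist'); cv2.imwrite('pics/w5.png',s['pixels'])
E
```

```text
t 19.3 pos [ 0.5545 -0.1314  0.0715] jaw 13.13 tilt [-5.e-04  4.e-04 -1.e+00] F [ 0.1  0.1 -0. ] open 0.0259
tool shift [-0.0002 -0.0015  0.0495] turn z 0.0005
```

View pics/w5.png

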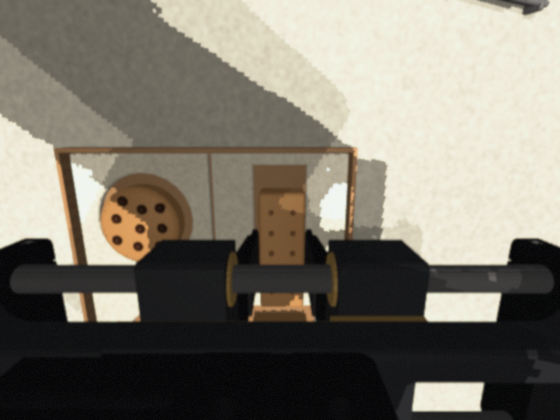

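The finger lies straight over the oblong hole (around (280,230)) and is centred across it; the seated large round is at (147,218). I'll lower the finger.

Emit:
play_rows(moves=[[0, -0.0015, 0, 0, 0, 0, 0.7], [0, 0, 0.012, 0, 0, 0, 0.7], [0, 0, 0.015, 0, 0, 0, 0.7], [0, 0, 0.01, 0, 0, 0, 0.7], [0, 0, 0.006, 0, 0, 0, 0.7]])

```text
t: 19.77
ee_pos: [0.5528, -0.1305, 0.0275]
eef_rot: [0.621, 0.784, -0.0, -0.001]
force: [-0.8, -0.0, -1.1]
opening: 0.0257
```

Emit:
play_rows(moves=[[0, 0, 0.003, 0, 0, 0, 0.7], [0, 0, 0.002, 0, 0, 0, 0.7], [0, 0, 0.001, 0, 0, 0, 0.7], [0, 0, 0, 0, 0, 0, 0.7], [0, 0, 0, 0, 0, 0, 0.7]])

```text
t: 20.18
ee_pos: [0.5535, -0.1318, 0.0229]
eef_rot: [0.621, 0.784, 0.0, 0.0]
force: [0.3, -1.0, -0.4]
opening: 0.0262
```

```bash
python3 - <<'E'
from h import *
plan(.553,-.132,.022,13.1)
E
```

```text
t 20.18 pos [ 0.5535 -0.1318  0.0229] jaw 13.21 tilt [ 5.e-04 -1.e-04 -1.e+00] F [ 0.3 -1.  -0.4] open 0.0262
tool shift [-0.     -0.0006  0.0009] turn z 0.0019
```

Emit:
play_rows(moves=[[0, 0, 0.0007, 0, 0, 0, 0.7], [0, 0, 0.0005, 0, 0, 0, 0.7], [0, 0, 0, 0, 0, 0, 0.7], [0, 0, 0, 0, 0, 0, 0.7]])

```text
t: 20.52
ee_pos: [0.5535, -0.1319, 0.0217]
eef_rot: [0.621, 0.784, 0.0, 0.0]
force: [-1.2, 0.4, 5.1]
opening: 0.0257
```

Emit:
play_rows(moves=[[0, 0, 0, 0, 0, 0, 0.35], [0, 0, 0, 0, 0, 0, 0.12], [0, 0, 0, 0, 0, 0, 0.12], [0, 0, 0, 0, 0, 0, 0.12], [0, 0, 0, 0, 0, 0, 0.12]])

```text
t: 20.93
ee_pos: [0.5533, -0.1318, 0.0212]
eef_rot: [0.621, 0.784, 0.0, -0.0]
force: [0.7, -0.5, -0.6]
opening: 0.0416
```

Emit:
play_rows(moves=[[0, 0, 0, 0, 0, 0, 0.12], [0, 0, -0.01, 0, 0, 0, 0.12], [0, 0, -0.02, 0, 0, 0, 0.12], [0, 0, -0.03, 0, 0, 0, 0.12], [0, 0, -0.03, 0, 0, 0, 0.12]])

```text
t: 21.35
ee_pos: [0.5529, -0.1316, 0.1125]
eef_rot: [0.621, 0.784, -0.0, -0.001]
force: [0.9, -0.0, -0.4]
opening: 0.0418
```

```bash
python3 - <<'E'
from h import *
plan(.593,.332,.11,13.1)
E
```

```text
t 21.35 pos [ 0.5529 -0.1316  0.1125] jaw 13.21 tilt [-1.3e-03  6.0e-04 -1.0e+00] F [ 0.9 -0.  -0.4] open 0.0418
tool shift [0.4422 0.1449 0.0028] turn z 0.0019
```

Emit:
play_rows(moves=[[0.0316, 0.0103, 0, 0, 0, 0, 0.12], [0.0316, 0.0103, 0, 0, 0, 0, 0.12], [0.0316, 0.0103, 0, 0, 0, 0, 0.12], [0.0316, 0.0103, 0, 0, 0, 0, -0.26], [0.0316, 0.0103, 0, 0, 0, 0, -0.26]])

```text
t: 21.77
ee_pos: [0.5673, 0.0353, 0.1123]
eef_rot: [0.621, 0.784, 0.0, 0.0]
force: [0.7, -0.4, 0.4]
opening: 0.0504
```

Emit:
play_rows(moves=[[0.0316, 0.0103, 0, 0, 0, 0, -0.26], [0.0316, 0.0103, 0, 0, 0, 0, -0.26], [0.0316, 0.0103, 0, 0, 0, 0, -0.26], [0.0316, 0.0103, 0, 0, 0, 0, -0.26], [0.0316, 0.0103, 0, 0, 0, 0, -0.26]])

```text
t: 22.18
ee_pos: [0.5813, 0.2011, 0.1122]
eef_rot: [0.621, 0.784, 0.0, 0.0]
force: [0.2, 0.1, -0.2]
opening: 0.0596
```

Emit:
play_rows(moves=[[0.0316, 0.0103, 0, 0, 0, 0, -0.26], [0.0316, 0.0103, 0, 0, 0, 0, -0.26], [0.0316, 0.0103, 0, 0, 0, 0, -0.26], [0.03, 0.01, 0, 0, 0, 0, -0.26], [0, 0, 0, 0, 0, 0, -0.26]])

```text
t: 22.6
ee_pos: [0.5924, 0.3352, 0.1121]
eef_rot: [0.62, 0.785, 0.001, 0.0]
force: [0.6, -0.2, -0.5]
opening: 0.0602
```

```bash
python3 - <<'E'
from h import *
plan(.593,.332,.022,13.1)
blobs('wrist')
s=r.snapshot('top')
c=s['pixels'][150:250,280:390]; cv2.imwrite('pics/t6.png',cv2.resize(c,None,fx=5,fy=5,interpolation=2))
E
```

```text
t 22.6 pos [0.5924 0.3352 0.1121] jaw 13.41 tilt [ 0.0015  0.0016 -1.    ] F [ 0.6 -0.2 -0.5] open 0.0602
tool shift [-0.0034 -0.0004  0.0901] turn z 0.0055
[455. 316.] (766.5, 283.0) [95.1 28.3] 12.7
[262. 308.] (597.2, 242.8) [33.6 29.3] 13.4
[394. 279.] (707.7, 297.7) [17.6 54.1] 19.7
[169. 279.] (509.3, 250.6) [17.6 54.2] 4.2
[282. 210.] (593.5, 338.3) [34.5 36.4] 13.4
[162. 186.] (493.2, 334.2) [44.3 57.8] 27.9
[538. 151.] (773.6, 430.2) [ 62.3 193.8] 25.8
```

View pics/t6.png

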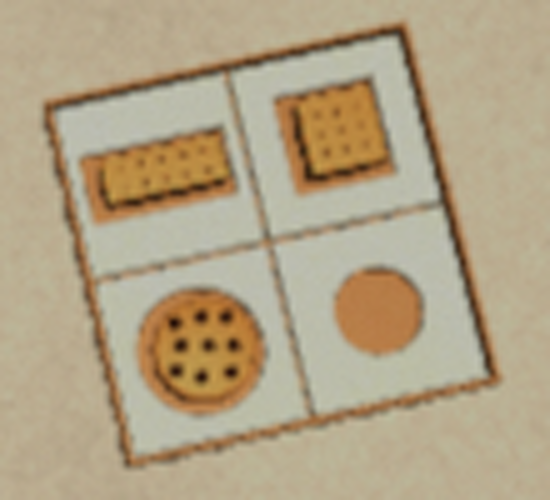

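Top crop: the finger is seated in its hole at (165,165). Last is the small round.

Emit:
play_rows(moves=[[0, 0.0005, 0.02, 0, 0, 0, -0.26], [0, 0, 0.025, 0, 0, 0, -0.26], [0, 0, 0.02, 0, 0, 0, -0.26], [0, 0, 0.012, 0, 0, 0, -0.26], [0, 0, 0.008, 0, 0, 0, -0.26]])

```text
t: 23.12
ee_pos: [0.593, 0.329, 0.0254]
eef_rot: [0.622, 0.783, -0.001, -0.0]
force: [0.3, 0.6, 0.7]
opening: 0.0603
```

Emit:
play_rows(moves=[[0, 0, 0.0045, 0, 0, 0, -0.26], [0, 0, 0.0005, 0, 0, 0, -0.26], [0, 0, 0, 0, 0, 0, -0.26]])

```text
t: 23.37
ee_pos: [0.5936, 0.3303, 0.0221]
eef_rot: [0.621, 0.784, 0.0, 0.0]
force: [-0.2, 0.1, 0.3]
opening: 0.06
```

```bash
python3 - <<'E'
from h import *
plan(.593,.335,.022,13.1)
E
```

```text
t 23.37 pos [0.5936 0.3303 0.0221] jaw 13.2 tilt [ 8.e-04  4.e-04 -1.e+00] F [-0.2  0.1  0.3] open 0.06
tool shift [0.0047 0.0005 0.0001] turn z 0.0017
```

Emit:
play_rows(moves=[[0.0045, 0, 0, 0, 0, 0, -0.26], [0, 0, 0, 0, 0, 0, -0.26], [0, 0, 0, 0, 0, 0, 0.5], [0, 0, 0, 0, 0, 0, 0.5], [0, 0, 0, 0, 0, 0, 0.5]])

```text
t: 23.78
ee_pos: [0.5922, 0.3348, 0.0216]
eef_rot: [0.621, 0.784, 0.0, 0.0]
force: [-0.2, 0.5, -0.4]
opening: 0.0451
```

Emit:
play_rows(moves=[[0, 0, 0, 0, 0, 0, 0.5], [0, 0, 0, 0, 0, 0, 0.5], [0, 0, 0, 0, 0, 0, 0.5], [0, 0, 0, 0, 0, 0, 0.5], [0, 0, 0, 0, 0, 0, 0.5]])

```text
t: 24.2
ee_pos: [0.5922, 0.3347, 0.0214]
eef_rot: [0.621, 0.784, 0.0, 0.0]
force: [0.3, 0.5, 1.2]
opening: 0.0351
```

Emit:
play_rows(moves=[[0, 0, 0, 0, 0, 0, 0.5], [0, 0, -0.008, 0, 0, 0, 0.5], [0, 0, -0.015, 0, 0, 0, 0.5], [0, 0, -0.015, 0, 0, 0, 0.5], [0, 0, -0.012, 0, 0, 0, 0.5]])

```text
t: 24.62
ee_pos: [0.5924, 0.3348, 0.0728]
eef_rot: [0.621, 0.784, 0.0, 0.0]
force: [0.6, 0.6, 0.1]
opening: 0.0354
```

```bash
python3 - <<'E'
from h import *
plan(.475,-.255,.07,13.1)
blobs('wrist',.07)
E
```

```text
t 24.62 pos [0.5924 0.3348 0.0728] jaw 13.21 tilt [ 7.e-04  3.e-04 -1.e+00] F [0.6 0.6 0.1] open 0.0354
tool shift [-0.5474 -0.2491  0.0025] turn z 0.002
[350. 279.] (636.0, 326.9) [ 7.4 34.6] 17.7
[213. 279.] (558.6, 308.7) [ 7.3 34.5] 8.9
[281. 243.] (591.5, 342.4) [35.2 30.1] 13.2
[555. 222.] (737.6, 386.9) [ 7.8 31.2] 25.6
[141. 195.] (513.2, 349.5) [35.1 44.3] 27.8
```

Emit:
play_rows(moves=[[-0.015, -0.0068, 0, 0, 0, 0, 0.5], [-0.0308, -0.014, 0, 0, 0, 0, 0.5], [-0.0308, -0.014, 0, 0, 0, 0, 0.5], [-0.0308, -0.014, 0, 0, 0, 0, 0.5], [-0.0308, -0.014, 0, 0, 0, 0, 0.5]])

```text
t: 25.08
ee_pos: [0.562, 0.1846, 0.0714]
eef_rot: [0.621, 0.784, 0.0, 0.0]
force: [0.6, -0.0, -0.3]
opening: 0.0353
```

Emit:
play_rows(moves=[[-0.0308, -0.014, 0, 0, 0, 0, 0.5], [-0.0308, -0.014, 0, 0, 0, 0, 0.5], [-0.0308, -0.014, 0, 0, 0, 0, 0.5], [-0.0308, -0.014, 0, 0, 0, 0, 0.5], [-0.0308, -0.014, 0, 0, 0, 0, 0.5]])

```text
t: 25.5
ee_pos: [0.5291, 0.0185, 0.0714]
eef_rot: [0.621, 0.784, 0.0, 0.0]
force: [1.7, -0.6, -0.1]
opening: 0.0351
```

Emit:
play_rows(moves=[[-0.0308, -0.014, 0, 0, 0, 0, 0.5], [-0.0308, -0.014, 0, 0, 0, 0, 0.5], [-0.0308, -0.014, 0, 0, 0, 0, 0.5], [-0.0308, -0.014, 0, 0, 0, 0, 0.5], [-0.0308, -0.014, 0, 0, 0, 0, 0.5]])

```text
t: 25.92
ee_pos: [0.4962, -0.1476, 0.0714]
eef_rot: [0.621, 0.784, 0.0, 0.0]
force: [0.5, 0.1, -0.3]
opening: 0.0351
```

Emit:
play_rows(moves=[[-0.0308, -0.014, 0, 0, 0, 0, 0.5], [-0.0308, -0.014, 0, 0, 0, 0, 0.5], [-0.0308, -0.014, 0, 0, 0, 0, 0.5], [-0.0088, -0.004, 0, 0, 0, 0, 0.5], [0, 0, 0, 0, 0, 0, 0.5]])

```text
t: 26.33
ee_pos: [0.4746, -0.2572, 0.0712]
eef_rot: [0.622, 0.783, 0.0, 0.0]
force: [-0.2, 0.2, 0.6]
opening: 0.0355
```

```bash
python3 - <<'E'
from h import *
plan(.475,-.255,.0215,13.1)
E
```

```text
t 26.33 pos [ 0.4746 -0.2572  0.0712] jaw 13.03 tilt [ 5.e-04 -3.e-04 -1.e+00] F [-0.2  0.2  0.6] open 0.0355
tool shift [0.0021 0.0009 0.0497] turn z -0.0013
```

Emit:
play_rows(moves=[[0.002, 0.0008, 0, 0, 0, 0, 0.5], [0, 0, 0.012, 0, 0, 0, 0.5], [0, 0, 0.015, 0, 0, 0, 0.5], [0, 0, 0.01, 0, 0, 0, 0.5], [0, 0, 0.006, 0, 0, 0, 0.5]])

```text
t: 26.75
ee_pos: [0.4754, -0.2512, 0.0272]
eef_rot: [0.62, 0.784, 0.0, -0.001]
force: [0.4, 0.0, 0.7]
opening: 0.0351
```

Emit:
play_rows(moves=[[0, 0, 0.003, 0, 0, 0, 0.5], [0, 0, 0.002, 0, 0, 0, 0.5], [0, 0, 0.0005, 0, 0, 0, 0.5], [0, 0, 0, 0, 0, 0, 0.5], [0, 0, 0, 0, 0, 0, 0.5]])

```text
t: 27.17
ee_pos: [0.4756, -0.253, 0.0232]
eef_rot: [0.621, 0.784, 0.0, 0.0]
force: [-0.6, 0.1, 1.3]
opening: 0.0355
```

```bash
python3 - <<'E'
from h import *
plan(.475,-.255,.0215,13.1)
s=r.snapshot('scene'); c=s['pixels'][165:265,140:290]; cv2.imwrite('pics/s7.png',cv2.resize(c,None,fx=4,fy=4,interpolation=2))
E
```

```text
t 27.17 pos [ 0.4756 -0.253   0.0232] jaw 13.21 tilt [ 5.e-04 -2.e-04 -1.e+00] F [-0.6  0.1  1.3] open 0.0355
tool shift [-0.0018 -0.001   0.0017] turn z 0.0019
```

View pics/s7.png

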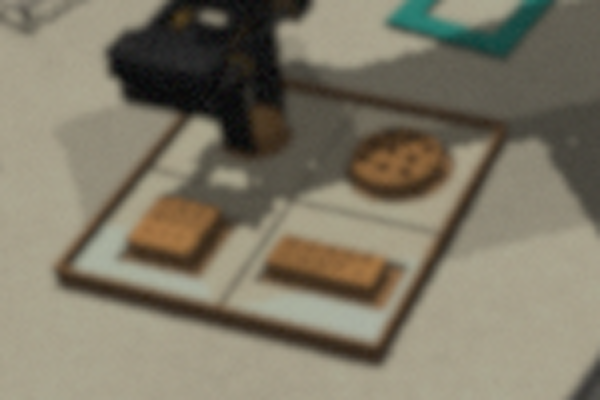

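The scene crop shows three biscuits seated and the small round held over its hole at (262,130). I'll correct sideways by 2 mm, then set it down.

Emit:
play_rows(moves=[[-0.0018, -0.001, 0, 0, 0, 0, 0.5], [0, 0, 0.0008, 0, 0, 0, 0.5], [0, 0, 0.0007, 0, 0, 0, 0.5], [0, 0, 0, 0, 0, 0, 0.5], [0, 0, 0, 0, 0, 0, 0.5]])

```text
t: 27.63
ee_pos: [0.4749, -0.2551, 0.0214]
eef_rot: [0.621, 0.784, 0.0, 0.0]
force: [-1.0, -1.6, 2.3]
opening: 0.035
```

```bash
python3 - <<'E'
from h import *
plan(.475,-.255,.0215,13.1)
E
```

```text
t 27.63 pos [ 0.4749 -0.2551  0.0214] jaw 13.21 tilt [ 3.e-04 -2.e-04 -1.e+00] F [-1.  -1.6  2.3] open 0.035
tool shift [ 0.      0.0001 -0.0001] turn z 0.0019
```

Contact on the floor. I'll open to 50 mm and withdraw.

Emit:
play_rows(moves=[[0, 0, 0.0003, 0, 0, 0, 0.5], [0, 0, 0, 0, 0, 0, 0.2], [0, 0, 0, 0, 0, 0, -0.05], [0, 0, 0, 0, 0, 0, -0.05], [0, 0, 0, 0, 0, 0, -0.05]])

```text
t: 28.05
ee_pos: [0.4748, -0.2548, 0.0208]
eef_rot: [0.621, 0.784, 0.0, -0.0]
force: [0.0, 0.0, -0.5]
opening: 0.0491
```

Emit:
play_rows(moves=[[0, 0, 0, 0, 0, 0, -0.05], [0, 0, 0, 0, 0, 0, -0.05], [0, 0, -0.01, 0, 0, 0, -0.05], [0, 0, -0.02, 0, 0, 0, -0.05], [0, 0, -0.03, 0, 0, 0, -0.05]])

```text
t: 28.47
ee_pos: [0.474, -0.2543, 0.0806]
eef_rot: [0.621, 0.784, -0.0, -0.002]
force: [0.7, 0.3, 0.7]
opening: 0.0498
```

Emit:
play_rows(moves=[[0, 0, -0.04, 0, 0, 0, -0.05], [0.035, 0, -0.02, 0, 0, 0, -0.05], [0.04, 0, 0, 0, 0, 0, -0.05], [0.04, 0, 0, 0, 0, 0, -0.05], [0.04, 0, 0, 0, 0, 0, -0.05]])

```text
t: 28.88
ee_pos: [0.4387, -0.1027, 0.1421]
eef_rot: [0.621, 0.783, 0.0, 0.001]
force: [0.7, 0.9, -1.2]
opening: 0.0497
```

Emit:
play_rows(moves=[[0.04, 0, 0, 0, 0, 0, -0.05], [0.04, 0, 0, 0, 0, 0, -0.05], [0.04, 0, 0, 0, 0, 0, -0.05], [0, 0, 0, 0, 0, 0, -0.05], [0, 0, 0, 0, 0, 0, -0.05]])

```text
t: 29.3
ee_pos: [0.4116, 0.0144, 0.1418]
eef_rot: [0.619, 0.785, 0.0, 0.0]
force: [0.1, -0.2, 0.1]
opening: 0.0497
```

```bash
python3 - <<'E'
from h import *
plan(.475,-.255,.0215,13.1)
a=r.snapshot('top')['pixels'][130:250,115:395]; b=r.snapshot('scene')['pixels'][165:265,140:340]
a=cv2.resize(a,(700,300),interpolation=2); b=cv2.resize(b,(600,300),interpolation=2); b=cv2.copyMakeBorder(b,0,0,0,100,0)
cv2.imwrite('pics/f.png',np.vstack([a,b]))
E
```

```text
t 29.3 pos [0.4116 0.0144 0.1418] jaw 13.45 tilt [ 9.e-04 -1.e-04 -1.e+00] F [ 0.1 -0.2  0.1] open 0.0497
tool shift [-0.2768 -0.0011  0.1204] turn z 0.0061
```

View pics/f.png

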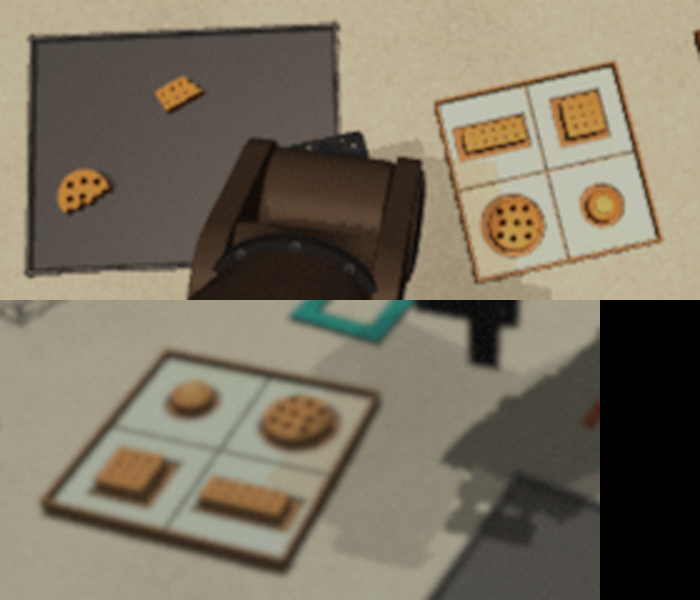

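All four biscuits are seated in their own cut-outs, both broken ones are still on the sheet, and the arm is clear.

```bash
python3 -c "
from h import *
r.sign_off()"
```

```text
the job is handed in; nothing more can be done
```

The four whole biscuits (large round, square, finger and small round) are in their matching cut-outs. I lowered each one until it touched the box floor, with 2–5 N of contact, before opening the gripper. I handed the job in at about 29 s of the 102 s limit.

The last top and scene pictures show all four lying flat and face up in the right holes. The two broken biscuits are still on the sheet where they were, and the gripper is clear of everything.

No check failed. The top and wrist cameras disagreed by 2–6 mm in y on the biscuits' positions. I used values between the two, which stayed within the 7 mm of clearance around each biscuit.

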